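Ready the dust extractor control: fit the spare module and set the fader

TASK

Get the dust extractor's control unit ready for sanding: take the rectangular spare module out of the plywood rack and plug it fully home in the empty socket between its two neighbours, and slide the fader until its grip stands level with the little steel index tab beside the track. Don't shift the index tab, and leave the other things on the bench where they are.

Things in the scene. Friction and masses are not known exactly. Their poses are not given: they have to be found in the camera images.
- unit: White low control case fixed to the bench, 190 (its x) x 250 (its y) x 35 mm high; origin at the centre of its underside, z up. On its near (-x) half runs the fader track (along y). On its far half, centred at x = 45 mm, stands a metal socket block 70 x 160 mm, top 57 mm above the bench, carrying two fixed neighbour modules (46 x 34 mm, tops at 113 mm) at y = -41 and +41 mm.
- socket (a point): Centre of the mouth of the empty socket, 57 mm above the bench; axes as the unit's. Rectangular hole 39 (x) x 27 (y) mm with a 2.5 mm chamfer, 18 mm deep, midway between the two neighbour modules: a seated module has 7 mm of air to each and its top is 12 mm below theirs, so there it can be held only by its x end faces.
- fader (a joint): Position of the fader along its track, 0 to 0.120 m, growing towards the unit's +y; slight friction, stays where it is left.
- fader_top (a point): Centre of the top of the fader's black block grip, 28 (unit x) x 20 (unit y) x 40 mm high, its top 89.5 mm above the bench, at x = -58 mm of the unit. It slides along a track housing 40 mm wide, 14 mm high (top 49 mm above the bench).
- index_tab (a point): Centre of the top of the small steel index tab, 12 (unit x) x 8 (unit y) x 20 mm tall, on the near side of the fader track at x = -87 mm of the unit, its top 55 mm above the bench. It marks the wanted place of the fader's centre along the track (unit y). It is stiff, but can be pushed along; it is to stay put.
- module: Spare module: grey body 46 (x) x 34 (y) mm, from 16 to 60 mm above the origin, over a black plug 36 x 24 x 16 mm; 0.1 to 0.2 kg. Origin: centre of the plug's underside. Fits either way round, its x along the unit's x, shoulder down on the socket block. Stands on its plug. In the rack only its y faces can be gripped, at the socket only its x faces: set it down on the bench between.
- rack: Plywood rack fixed to the bench, 140 (x) x 44 (y) mm; origin at the centre of its underside. A 6 mm floor and three 8 mm partitions at x = -66, 0, +66 mm, 70 mm high, make two bays 58 mm wide centred at x = -33 and +33 mm, open to the y sides and the top. One holds the module, the other the round timer.
- timer: Round grey spare timer, 40 mm in diameter, 50 mm tall on a round black plug, standing in the other bay of the rack; origin at the centre of its underside. Not wanted.
- paint_tin: Paint tin, 84 mm in diameter, 95 mm tall; origin at the centre of its underside. Bystander.
- jar: Glass jar, 66 mm in diameter, 80 mm tall; origin at the centre of its underside. Bystander.
- sanding_block: Cork sanding block, 100 x 60 x 35 mm; origin at the centre of its underside. Bystander.
- brush: Paint brush lying on the bench along its x. Bystander.
- screwdriver: Screwdriver lying on the bench along its x. Bystander.
- tub: Open plastic tub, 100 mm in diameter at the rim, 70 mm tall; origin at the centre of its underside. Bystander.
Not all that is in view belongs to the job. Leave any red look-alike of the module alone.

How it is judged:
By the outcome, as a careful person would: the job done as asked, in the order asked, and still so for the second after the job is handed in, with the robot touching nothing.
It also fails if it takes over 67 s, if anything falls off the work surface, if the arm or the gripper's body presses on something with over 40 N, if the wrist force passes 120 N, or if a joint passes its speed limit or range.

ROBOT

A 6-joint arm with a two-finger parallel gripper is mounted at the origin on the work surface. World frame = base frame: x ahead of the robot, y to its left, z up, the work surface at z = 0. Lengths are in m, angles in rad, forces in N, time in s.
With the tool pointing down it reaches from about 0.3 to 0.775 m from the base axis. Payload 14.6 kg.
Tool frame: the origin (TCP) lies midway between the tips of the shut fingers; the grasp point (between the pads) lies 19 mm behind it (tcp_to_grasp is the distance from the TCP to the grasp point, in m); z points along the fingers, y is the line along which they close (so a half turn about z gives the same grasp; the last joint's range is limited). The gripper opens to 94 mm and grips with 3 to 60 N. Pads are 16 mm wide; open, the fingers measure 119 mm over their backs; the gripper's body (75 mm by 177 mm) begins 78 mm behind the grasp point.
Start: joints at [1.188, 0.3, 1.521, -0, 1.321, -0.067], TCP at [0.171, 0.523, 0.205] pointing down, gripper open.
Joint ranges: [-3.03, 3.03], [-0.79, 2.21], [0.23, 2.52], [-1.04, 4.18], [0, 3.07], [-2.55, 2.55]. Speed limits (rad/s): [2.22, 2.22, 2.57, 3.14, 3.14, 3.14].

INTERFACE

Orientations are given as [roll, pitch, yaw] about the fixed x, y, z axes, in that order (R = Rz(yaw) Ry(pitch) Rx(roll)).
In Python, from station import * gives the robot as it stands.
- The arm moves only by the tool send_rows, never from a script. Its argument "motion" is a list of rows, each a list of 3 entries, a list of its own where there are three numbers: the shift along the tool's x, y, z in units of 0.03 m (1.0 is 0.03 m), then the turn, a rotation vector about the tool's x, y, z in units of 0.12 rad (1.0 is 0.12 rad), then the opening, from -1 (shut) to 1 (fully open). In form: [[[x, y, z], [rx, ry, rz], grip], ...]. A call has 1 to 12 rows; each row shifts and turns the commanded pose from where the row before left it, along the tool's axes as they then stand; what a row does not reach is not made up. A row lasts 1/10 s, in which the tool goes at most 50 mm and 8.59 degrees, less where a joint would pass 70% of its speed; a pose out of reach is approached as far as the arm can. A call with a number of a shift or a turn outside -1 to 1 is refused whole. A call with a gripper value outside its range is refused whole. The fingers move at their own pace and stop on an object; "squeeze" is the grip in N (left out, the last holds). Time passes only in rows, so rows that do not move let the fingers close. It gives the time, the measured TCP pose, the force, the opening and the grip force at its end, in the units of the state.
- get_obs(): the state, without advancing time (a new reading comes with each control period).
- camera(name): name is "side" or "top"; returns a dict with "pixels" (420x560x3 uint8, red, green, blue), "depth" (420x560 float32, m along the optical axis (not along the pixel's ray), 0 where there is no reading), "fx", "fy", "cx", "cy" (pixels), "dist" ([k1, k2, p1, p2, k3] as OpenCV has them; the pictures are not rectified), "rvec" (rotation vector, rad) and "tvec" (3), from world to camera coordinates, as OpenCV has them. Camera axes: x right, y down, z forward; pixel columns grow to the right and rows downward; lengths in m; the calibration is good to about 2 mm. A picture is of the moment at which its call begins.
- hand_in(): hands the job in; it is judged then, once.
The state is a dict: "time_s": time; "qpos": joint angles; "joint_vel": joint speeds; "tau": joint torques, N m; "ee_pos": TCP position; "eef_rot": TCP orientation; "force": force on the tool from outside, world axes, zero at the start; "moment": the same for the moment, N m; "grip_width": finger opening in m; "grip_force": force on a finger pad.
Only numpy, scipy, OpenCV 4.12 (cv2) and the standard library are available. Lean on these libraries where they do the work, as an engineer would, in place of code of your own. Each camera call takes 0.05 s, during which the arm holds its last target. There are 200 camera calls.

## Working session

There is one attempt and no reset: what is moved stays moved. The work goes in short steps, Python scripts to look and compute and a tool call to move; the robot and the scene stay as the last step left them, time stands still between calls to the robot, and variables do not carry over. Pictures are saved under pics/ and viewed, at most 10 in all, crops included, and the job is handed in when it is done.

Besides the shell and the picture viewer there is one more tool, called after "Call:" by a JSON object that holds its "method" and its "body", one argument or row to a line. send_rows: Moves the arm, as the interface text tells. Its arguments: {"type":"object","properties":{"motion":{"type":"array"},"squeeze":{"type":"number"}},"required":["motion"]}

```bash
mkdir -p pics; cat > h.py <<'E'
from station import *
import numpy as np, cv2
from scipy.spatial.transform import Rotation as Ro
def cloud(c):
    h,w=c["depth"].shape
    K=np.array([[c["fx"],0,c["cx"]],[0,c["fy"],c["cy"]],[0,0,1]])
    v,u=np.mgrid[:h,:w]
    p=cv2.undistortPoints(np.stack([u,v],-1).reshape(-1,1,2).astype(float),K,np.array(c["dist"])).reshape(h,w,2)
    d=c["depth"][...,None]
    P=np.concatenate([p*d,d],-1)
    R=cv2.Rodrigues(np.array(c["rvec"],float))[0]
    W=(P-np.array(c["tvec"]).reshape(3))@R
    W[c["depth"]==0]=np.nan
    return W
E
python3 - <<'E'
from h import *
for n in("top","side"):
    c=camera(n); W=cloud(c); np.save(f"{n}.npy",W); cv2.imwrite(f"pics/{n}.png",c["pixels"][...,::-1]); cv2.imwrite(f"{n}_raw.png",c["pixels"][...,::-1])
print(get_obs())
E
```

```text
{'time_s': 0.1, 'qpos': array([ 1.18840793e+00,  3.00407983e-01,  1.52148460e+00,  2.22919304e-05,
        1.32069679e+00, -6.65937780e-02]), 'joint_vel': array([ 0.00049384, -0.00037312,  0.00111146,  0.00068906,  0.00104886,
        0.00075793]), 'tau': array([ 2.09513746e-03, -5.32649088e+01, -3.53283405e+01,  7.09009962e-02,
        2.34479288e-02, -5.34061337e-05]), 'ee_pos': array([0.17072612, 0.52259955, 0.20496177]), 'eef_rot': array([-3.14059958e+00, -8.78710497e-05,  2.82579247e+00]), 'force': array([ 0.21302292, -0.46118189,  0.26729896]), 'moment': array([-0.02132677,  0.00738092, -0.03668705]), 'grip_force': 0.0, 'grip_width': 0.09376240476061876}
```

View pics/top.png

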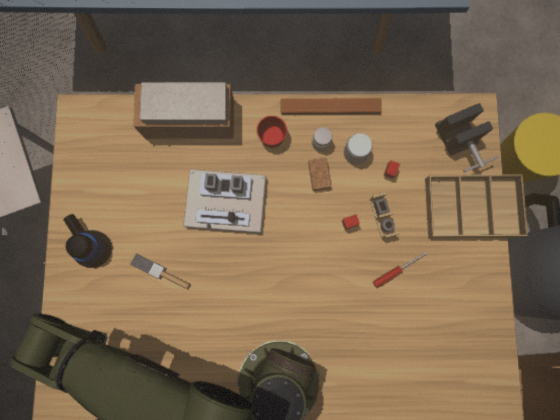

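View pics/side.png

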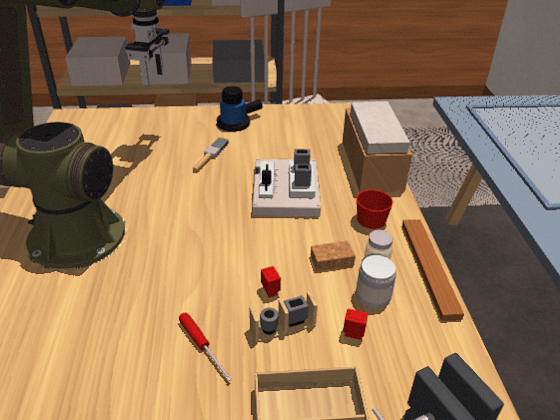

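The top view shows the rack at about (385,216). The grey rectangular module is at (382,206) and the round timer at (388,226). Red look-alikes are at (351,222) and (392,169). The unit is at (226,202), with its fader grip near (232,217).

Candidates for the module: grey square (382,206), round timer (388,226), red blocks (351,222) and (392,169), and the fixed neighbours (211,183) and (237,183). I choose the grey rectangular one at (382,206) and will check it in a crop.

```bash
python3 - <<'E'
from h import *
t=cv2.imread("top_raw.png"); s=cv2.imread("side_raw.png")
a=cv2.resize(t[160:240,180:275],(570,480)[::1],interpolation=cv2.INTER_CUBIC)
def cr(im,x0,y0,w,h,k): return cv2.resize(im[y0:y0+h,x0:x0+w],(w*k,h*k),interpolation=cv2.INTER_CUBIC)
A=cr(t,180,165,100,75,4);B=cr(t,335,160,100,75,4);C=cr(s,240,140,100,75,4);D=cr(s,240,265,100,75,4)
cv2.imwrite("pics/c1.png",np.vstack([np.hstack([A,B]),np.hstack([C,D])]))
W=np.load("top.npy")
def show(n,u0,u1,v0,v1,z0,z1):
    P=W[v0:v1,u0:u1].reshape(-1,3); P=P[(P[:,2]>z0)&(P[:,2]<z1)]
    if len(P)<5: print(n,len(P));return
    r=cv2.minAreaRect((P[:,:2]*1000).astype(np.float32)); print(n,len(P),P.mean(0).round(4),np.array(r[0]).round(1),np.array(r[1]).round(1),round(r[2],1))
show("case",180,272,160,240,.025,.04)
show("block",180,272,160,240,.052,.062)
show("neigh",180,272,160,240,.1,.12)
show("neighL",180,224,160,240,.1,.12)
show("neighR",224,272,160,240,.1,.12)
show("grip",180,272,195,240,.08,.1)
show("track",180,272,195,240,.044,.053)
show("racktop",365,405,185,245,.067,.08)
show("mid",365,405,185,245,.04,.067)
show("mod",370,392,195,215,.06,.08)
show("timer",378,400,217,240,.045,.065)
for u,v in [(382,206),(388,226),(232,217),(351,222),(380,170)]: print(u,v,W[v,u].round(4))
E
```

```text
case 2471 [0.5631 0.1736 0.0344] [570.3 175.3] [250.2 191.7] 85.1
block 623 [0.586  0.1713 0.0563] [563.9 174.3] [165.1 174. ] 85.3
neigh 324 [0.614  0.1711 0.1122] [614.7 171.2] [116.3  47.1] 85.5
neighL 163 [0.6173 0.2118 0.1124] [618.1 212. ] [34.2 46.7] 84.0
neighR 161 [0.6107 0.1298 0.1119] [611.6 130.7] [35.1 47.1] 85.5
grip 54 [0.5092 0.1491 0.0882] [510.  148.9] [18.5 28.3] 81.1
track 504 [0.517  0.1822 0.0488] [533.  175.5] [239.2 104.5] 88.9
racktop 142 [ 0.5269 -0.3379  0.0702] [ 515.8 -340.5] [139.2  43.3] 15.5
mid 319 [ 0.5143 -0.3386  0.0574] [ 515.8 -340.2] [140.7  45.4] 16.0
mod 182 [ 0.5452 -0.3313  0.0668] [ 548.  -330.4] [74.2 35.7] 17.5
timer 136 [ 0.4832 -0.3489  0.0554] [ 481.7 -349.7] [69.3 40.4] 15.0
382 206 [ 0.5427 -0.3292  0.0709]
388 226 [ 0.4801 -0.3479  0.0599]
232 217 [0.5068 0.1432 0.0941]
351 222 [ 0.4939 -0.2314  0.0575]
380 170 [ 0.6775 -0.3417 -0.0016]
```

View pics/c1.png

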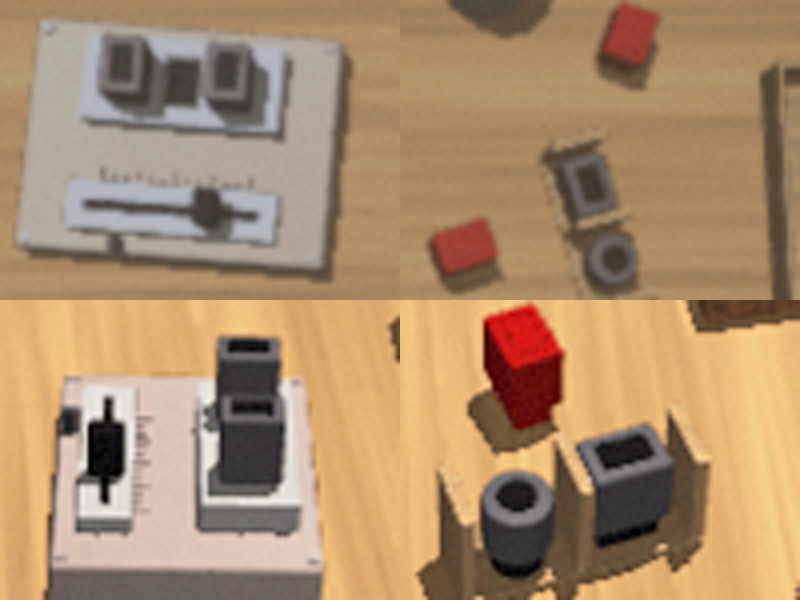

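The crop confirms the choice. The rectangular grey module is at crop (590,185), which is top px (382,206), with the round timer below it. The index tab is at crop (115,243), which is top px (209,226).

```bash
cat >> h.py <<'E'
def plan(x,y,z,psi_deg):
    o=get_obs(); R=Ro.from_euler("xyz",o["eef_rot"]).as_matrix()
    d=R.T@(np.array([x,y,z])-o["ee_pos"])/.03
    p=np.radians(psi_deg); T=Ro.from_euler("xyz",[np.pi,0,p]).as_matrix()
    print("shift units",d.round(2),"turn units",(Ro.from_matrix(R.T@T).as_rotvec()/.12).round(2),"t",round(o["time_s"],1))
def frame(W,c,yaw):
    a=np.radians(yaw);P=W.reshape(-1,3).copy();D=P[:,:2]-c
    P[:,0]=D@[np.cos(a),np.sin(a)];P[:,1]=D@[-np.sin(a),np.cos(a)];return P
def ext(P,x,y,z):
    m=np.ones(len(P),bool)
    for i,r in enumerate((x,y,z)): m&=(P[:,i]>r[0])&(P[:,i]<r[1])
    Q=P[m]
    return len(Q), Q.min(0).round(4) if len(Q) else 0, Q.max(0).round(4) if len(Q) else 0, Q.mean(0).round(4) if len(Q) else 0
E
python3 - <<'E'
from h import *
for n in("top","side"):
    W=np.load(n+".npy"); print(n)
    U=frame(W,[.5698,.1748],-4.6); K=frame(W,[.5158,-.3403],15.7)
    print("case",ext(U,(-.12,.12),(-.15,.15),(.03,.04)))
    print("nL",ext(U,(0.01,.09),(.015,.08),(.107,.12)))
    print("nR",ext(U,(0.01,.09),(-.08,-.015),(.107,.12)))
    print("grip",ext(U,(-.09,-.03),(-.1,.1),(.085,.097)))
    print("tab",ext(U,(-.1,-.080),(-.12,.12),(.045,.065)))
    print("tab55",ext(U,(-.1,-.080),(-.12,.12),(.052,.058)))
    print("mod",ext(K,(.008,.058),(-.022,.022),(.06,.0685)))
    print("rack",ext(K,(-.09,.09),(-.04,.04),(.067,.073)))
plan(.5476,-.3314,.15,15.7)
E
```

```text
top
case (2223, array([-0.0954, -0.1247,  0.03  ]), array([0.0959, 0.1252, 0.04  ]), array([-0.006 , -0.0014,  0.035 ]))
nL (151, array([0.0225, 0.0239, 0.1072]), array([0.0684, 0.0581, 0.1199]), array([0.0453, 0.0408, 0.1131]))
nR (144, array([ 0.0216, -0.058 ,  0.1071]), array([ 0.0683, -0.024 ,  0.1194]), array([ 0.0448, -0.041 ,  0.1128]))
grip (46, array([-0.0702, -0.0393,  0.0851]), array([-0.0439, -0.0209,  0.0961]), array([-0.0584, -0.0301,  0.0888]))
tab (10, array([-0.0927,  0.0402,  0.0454]), array([-0.0827,  0.062 ,  0.0586]), array([-0.0877,  0.0452,  0.0536]))
tab55 (6, array([-0.0895,  0.0409,  0.0524]), array([-0.0827,  0.0476,  0.0573]), array([-0.0862,  0.0434,  0.0553]))
mod (99, array([ 0.0082, -0.0167,  0.0604]), array([0.0525, 0.0178, 0.0684]), array([0.0312, 0.0012, 0.0647]))
rack (124, array([-0.0697, -0.0221,  0.067 ]), array([0.0695, 0.0204, 0.0727]), array([ 0.0133, -0.0008,  0.0696]))
side
case (1465, array([-0.091 , -0.1336,  0.0301]), array([0.0995, 0.1261, 0.04  ]), array([-0.0013, -0.0426,  0.0373]))
nL (116, array([0.0277, 0.0173, 0.1072]), array([0.0719, 0.0571, 0.1196]), array([0.0493, 0.0317, 0.1152]))
nR (141, array([ 0.026 , -0.0642,  0.1071]), array([ 0.0713, -0.0271,  0.12  ]), array([ 0.0481, -0.0493,  0.1147]))
grip (48, array([-0.0664, -0.0456,  0.0853]), array([-0.0407, -0.0233,  0.0963]), array([-0.0532, -0.0363,  0.0911]))
tab (15, array([-0.0861,  0.0332,  0.0487]), array([-0.0801,  0.0481,  0.0622]), array([-0.0831,  0.0379,  0.0557]))
tab55 (7, array([-0.0861,  0.0343,  0.0531]), array([-0.0801,  0.0481,  0.0579]), array([-0.0832,  0.0387,  0.0556]))
mod (164, array([ 0.0095, -0.0206,  0.0601]), array([0.0555, 0.016 , 0.0685]), array([ 0.0291, -0.0063,  0.0661]))
rack (360, array([-0.0669, -0.0259,  0.067 ]), array([0.0737, 0.019 , 0.073 ]), array([ 0.0182, -0.0034,  0.0698]))
shift units [-20.78 -23.16   1.85] turn units [-0.000e+00  1.000e-02  2.126e+01] t 0.1
```

Call:
{"method": "send_rows", "body": {
  "motion": [
    [[-0.866, -0.965, 0], [0, 0, 0], 1],
    [[-0.866, -0.965, 0], [0, 0, 0], 1],
    [[-0.866, -0.965, 0], [0, 0, 0], 1],
    [[-0.866, -0.965, 0], [0, 0, 0], 1],
    [[-0.866, -0.965, 0], [0, 0, 0], 1],
    [[-0.866, -0.965, 0], [0, 0, 0], 1],
    [[-0.866, -0.965, 0], [0, 0, 0], 1],
    [[-0.866, -0.965, 0], [0, 0, 0], 1],
    [[-0.866, -0.965, 0], [0, 0, 0], 1],
    [[-0.866, -0.965, 0], [0, 0, 0], 1],
    [[-0.866, -0.965, 0], [0, 0, 0], 1],
    [[-0.866, -0.965, 0], [0, 0, 0], 1]
  ]
}}

```text
time_s: 1.3
ee_pos: [0.3595, 0.0942, 0.2055]
eef_rot: [3.141, 0.0, 2.826]
force: [1.5, 1.6, 0.1]
grip_width: 0.0941
grip_force: 0.0
```

Call:
{"method": "send_rows", "body": {
  "motion": [
    [[-0.866, -0.965, 0], [0, 0, 0], 1],
    [[-0.866, -0.965, 0], [0, 0, 0], 1],
    [[-0.866, -0.965, 0], [0, 0, 0], 1],
    [[-0.866, -0.965, 0], [0, 0, 0], 1],
    [[-0.866, -0.965, 0], [0, 0, 0], 1],
    [[-0.866, -0.965, 0], [0, 0, 0], 1],
    [[-0.866, -0.965, 0], [0, 0, 0], 1],
    [[-0.866, -0.965, 0], [0, 0, 0], 1],
    [[-0.866, -0.965, 0], [0, 0, 0], 1],
    [[-0.866, -0.965, 0], [0, 0, 0], 1],
    [[-0.866, -0.965, 0], [0, 0, 0], 1],
    [[-0.866, -0.965, 0], [0, 0, 0], 1]
  ]
}}

```text
time_s: 2.5
ee_pos: [0.548, -0.3328, 0.205]
eef_rot: [3.141, -0.001, 2.826]
force: [1.0, -0.3, -0.2]
grip_width: 0.0936
grip_force: 0.0
```

Call:
{"method": "send_rows", "body": {
  "motion": [
    [[0, 0, 0], [0, 0, 1], 1],
    [[0, 0, 0], [0, 0, 1], 1],
    [[0, 0, 0], [0, 0, 1], 1],
    [[0, 0, 0], [0, 0, 1], 1],
    [[0, 0, 0], [0, 0, 1], 1],
    [[0, 0, 0], [0, 0, 1], 1],
    [[0, 0, 0], [0, 0, 1], 1],
    [[0, 0, 0], [0, 0, 1], 1],
    [[0, 0, 0], [0, 0, 1], 1],
    [[0, 0, 0], [0, 0, 1], 1],
    [[0, 0, 0], [0, 0, 1], 1],
    [[0, 0, 0], [0, 0, 1], 1]
  ]
}}

```text
time_s: 3.7
ee_pos: [0.5476, -0.3312, 0.205]
eef_rot: [-3.141, -0.0, 1.381]
force: [-0.6, 0.2, -0.4]
grip_width: 0.0939
grip_force: 0.0
```

Call:
{"method": "send_rows", "body": {
  "motion": [
    [[0, 0, 0], [0, 0, 1], 1],
    [[0, 0, 0], [0, 0, 1], 1],
    [[0, 0, 0], [0, 0, 1], 1],
    [[0, 0, 0], [0, 0, 1], 1],
    [[0, 0, 0], [0, 0, 1], 1],
    [[0, 0, 0], [0, 0, 1], 1],
    [[0, 0, 0], [0, 0, 1], 1],
    [[0, 0, 0], [0, 0, 1], 1],
    [[0, 0, 0], [0, 0, 1], 1],
    [[0, 0, 0], [0, 0, 0.26], 1],
    [[0, 0, 0], [0, 0, 0], 1]
  ]
}}

```text
time_s: 4.8
ee_pos: [0.5476, -0.3312, 0.205]
eef_rot: [-3.141, 0.0, 0.274]
force: [-0.2, -0.1, 1.0]
grip_width: 0.0942
grip_force: 0.0
```

```bash
python3 - <<'E'
from h import *
plan(.547,-.3315,.031,15.7)
E
```

```text
shift units [-0.02  0.01  5.8 ] turn units [-0.  0.  0.] t 4.8
```

Call:
{"method": "send_rows", "body": {
  "motion": [
    [[0, 0, 0.8], [0, 0, 0], 1],
    [[0, 0, 1], [0, 0, 0], 1],
    [[0, 0, 1], [0, 0, 0], 1],
    [[0, 0, 1], [0, 0, 0], 1],
    [[0, 0, 0.8], [0, 0, 0], 1],
    [[0, 0, 0.6], [0, 0, 0], 1],
    [[0, 0, 0.4], [0, 0, 0], 1],
    [[0, 0, 0.2], [0, 0, 0], 1],
    [[0, 0, 0], [0, 0, 0], 1]
  ],
  "squeeze": 25
}}

```text
time_s: 5.7
ee_pos: [0.5476, -0.3312, 0.0311]
eef_rot: [-3.141, 0.0, 0.275]
force: [0.7, -0.2, 0.0]
grip_width: 0.094
grip_force: 0.0
```

Call:
{"method": "send_rows", "body": {
  "motion": [
    [[0, 0, 0], [0, 0, 0], -1],
    [[0, 0, 0], [0, 0, 0], -1],
    [[0, 0, 0], [0, 0, 0], -1],
    [[0, 0, 0], [0, 0, 0], -1],
    [[0, 0, 0], [0, 0, 0], -1],
    [[0, 0, 0], [0, 0, 0], -1],
    [[0, 0, 0], [0, 0, 0], -1],
    [[0, 0, 0], [0, 0, 0], -1],
    [[0, 0, 0], [0, 0, 0], -1],
    [[0, 0, 0], [0, 0, 0], -1]
  ]
}}

```text
time_s: 6.7
ee_pos: [0.5477, -0.3313, 0.0315]
eef_rot: [3.141, -0.0, 0.275]
force: [1.1, -1.5, 0.1]
grip_width: 0.0338
grip_force: 24.9
```

Call:
{"method": "send_rows", "body": {
  "motion": [
    [[0, 0, -0.3], [0, 0, 0], -1],
    [[0, 0, -0.6], [0, 0, 0], -1],
    [[0, 0, -0.8], [0, 0, 0], -1],
    [[0, 0, -0.8], [0, 0, 0], -1],
    [[0, 0, -0.7], [0, 0, 0], -1],
    [[0, 0, -0.5], [0, 0, 0], -1],
    [[0, 0, -0.3], [0, 0, 0], -1],
    [[0, 0, 0], [0, 0, 0], -1]
  ]
}}

```text
time_s: 7.5
ee_pos: [0.5479, -0.3314, 0.1524]
eef_rot: [3.141, -0.001, 0.275]
force: [0.2, -0.7, -2.4]
grip_width: 0.0341
grip_force: 24.9
```

Call:
{"method": "send_rows", "body": {
  "motion": [
    [[0, 0, 0], [0, 0, 0.5], -1],
    [[0, 0, 0], [0, 0, 0.8], -1],
    [[0, 0, 0], [0, 0, 0.8], -1],
    [[0, 0, 0], [0, 0, 0.55], -1],
    [[0, 0, 0], [0, 0, 0.3], -1],
    [[0, 0, 0], [0, 0, 0], -1]
  ]
}}

```text
time_s: 8.1
ee_pos: [0.5473, -0.3311, 0.1502]
eef_rot: [-3.141, 0.002, -0.08]
force: [-0.4, 0.4, -2.4]
grip_width: 0.0339
grip_force: 24.9
```

```bash
python3 - <<'E'
from h import *
plan(.45,-.06,.026,-4.6); print(get_obs()["grip_width"])
E
```

```text
shift units [-3.95 -8.74  4.15] turn units [-0.01  0.01  0.  ] t 8.1
0.033861584628761016
```

Call:
{"method": "send_rows", "body": {
  "motion": [
    [[-0.2, -0.44, 0], [0, 0, 0], -1],
    [[-0.4, -0.88, 0], [0, 0, 0], -1],
    [[-0.4, -0.88, 0], [0, 0, 0], -1],
    [[-0.4, -0.88, 0], [0, 0, 0], -1],
    [[-0.4, -0.88, 0], [0, 0, 0], -1],
    [[-0.4, -0.88, 0], [0, 0, 0], -1],
    [[-0.4, -0.88, 0], [0, 0, 0], -1],
    [[-0.4, -0.88, 0], [0, 0, 0], -1],
    [[-0.4, -0.88, 0], [0, 0, 0], -1],
    [[-0.4, -0.88, 0], [0, 0, 0], -1],
    [[-0.15, -0.38, 0], [0, 0, 0], -1],
    [[0, 0, 0], [0, 0, 0], -1]
  ]
}}

```text
time_s: 9.3
ee_pos: [0.4502, -0.0597, 0.1514]
eef_rot: [-3.142, 0.0, -0.077]
force: [0.1, -0.1, -1.9]
grip_width: 0.034
grip_force: 24.9
```

Call:
{"method": "send_rows", "body": {
  "motion": [
    [[0, 0, 0.5], [0, 0, 0], -1],
    [[0, 0, 0.8], [0, 0, 0], -1],
    [[0, 0, 0.8], [0, 0, 0], -1],
    [[0, 0, 0.7], [0, 0, 0], -1],
    [[0, 0, 0.5], [0, 0, 0], -1],
    [[0, 0, 0.4], [0, 0, 0], -1],
    [[0, 0, 0.25], [0, 0, 0], -1],
    [[0, 0, 0.1], [0, 0, 0], -1],
    [[0, 0, 0.05], [0, 0, 0], -1],
    [[0, 0, 0.05], [0, 0, 0], -1],
    [[0, 0, 0], [0, 0, 0], -1]
  ]
}}

```text
time_s: 10.4
ee_pos: [0.4506, -0.0606, 0.0272]
eef_rot: [3.141, -0.001, -0.079]
force: [0.2, 1.0, -2.4]
grip_width: 0.0339
grip_force: 24.9
```

Call:
{"method": "send_rows", "body": {
  "motion": [
    [[0, 0, 0.04], [0, 0, 0], -1],
    [[0, 0, 0.03], [0, 0, 0], -1],
    [[0, 0, 0.02], [0, 0, 0], -1],
    [[0, 0, 0], [0, 0, 0], -1]
  ]
}}

```text
time_s: 10.8
ee_pos: [0.4507, -0.0607, 0.0253]
eef_rot: [3.141, -0.001, -0.079]
force: [-5.6, -0.4, 15.5]
grip_width: 0.0337
grip_force: 25.0
```

Contact with the bench. Now I release, lift and look.

Call:
{"method": "send_rows", "body": {
  "motion": [
    [[0, 0, -0.03], [0, 0, 0], -1],
    [[0, 0, 0], [0, 0, 0], 1],
    [[0, 0, 0], [0, 0, 0], 1],
    [[0, 0, 0], [0, 0, 0], 1],
    [[0, 0, 0], [0, 0, 0], 1],
    [[0, 0, 0], [0, 0, 0], 1],
    [[0, 0, 0], [0, 0, 0], 1]
  ]
}}

```text
time_s: 11.5
ee_pos: [0.4504, -0.0605, 0.0251]
eef_rot: [-3.142, 0.0, -0.079]
force: [0.5, -0.2, -0.6]
grip_width: 0.0783
grip_force: 0.0
```

Call:
{"method": "send_rows", "body": {
  "motion": [
    [[0, 0, -0.5], [0, 0, 0], 1],
    [[0, 0, -1], [0, 0, 0], 1],
    [[0, 0, -1], [0, 0, 0], 1],
    [[0, 0, -1], [0, 0, 0], 1],
    [[0, 0, -1], [0, 0, 0], 1],
    [[0, 0, -0.5], [0, 0, 0], 1],
    [[0, 0, 0], [0, 0, 0], 1]
  ]
}}

```text
time_s: 12.2
ee_pos: [0.4512, -0.0607, 0.177]
eef_rot: [3.141, -0.004, -0.079]
force: [0.5, 0.0, -1.4]
grip_width: 0.0938
grip_force: 0.0
```

Call:
{"method": "send_rows", "body": {
  "motion": [
    [[0, 0, 0], [0, 0, -1], 1],
    [[0, 0, 0], [0, 0, -1], 1],
    [[0, 0, 0], [0, 0, -1], 1],
    [[0, 0, 0], [0, 0, -1], 1],
    [[0, 0, 0], [0, 0, -1], 1],
    [[0, 0, 0], [0, 0, -1], 1],
    [[0, 0, 0], [0, 0, -1], 1],
    [[0, 0, 0], [0, 0, -1], 1],
    [[0, 0, 0], [0, 0, -1], 1],
    [[0, 0, 0], [0, 0, -1], 1],
    [[0, 0, 0], [0, 0, -1], 1],
    [[0, 0, 0], [0, 0, -1], 1]
  ]
}}

```text
time_s: 13.4
ee_pos: [0.4499, -0.0604, 0.1738]
eef_rot: [-3.14, 0.0, 1.366]
force: [0.0, -0.2, 0.5]
grip_width: 0.0941
grip_force: 0.0
```

```bash
python3 - <<'E'
from h import *
ims=[]
for n in("top","side"):
    c=camera(n);W=cloud(c);P=frame(W,[.4507,-.0607],-4.6)
    print(n,ext(P,(-.045,.045),(-.035,.035),(.05,.066)))
    np.save(n+"2.npy",W); ims.append(c["pixels"][...,::-1])
A=ims[0][190:290,240:340];B=ims[1][150:250,170:270]
cv2.imwrite("pics/c2.png",np.hstack([cv2.resize(A,(400,400)),cv2.resize(B,(400,400))]))
plan(.45,-.06,.026,85.4)
E
```

```text
top (0, 0, 0, 0)
side (194, array([-0.0227, -0.0201,  0.0501]), array([0.0215, 0.0155, 0.0658]), array([-0.0003, -0.0067,  0.0607]))
shift units [0.01 0.01 4.93] turn units [-0.01 -0.   -1.07] t 13.5
```

View pics/c2.png

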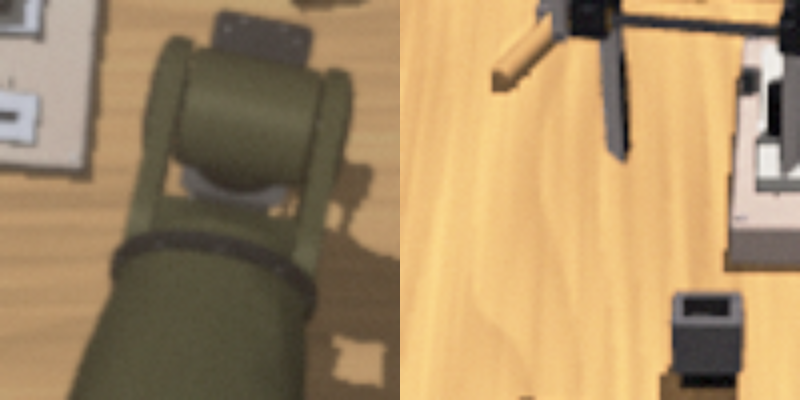

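Call:
{"method": "send_rows", "body": {
  "motion": [
    [[0, 0, 0], [0, 0, -0.7], 1],
    [[0, 0, 0], [0, 0, -0.37], 1],
    [[0, 0, 0.7], [0, 0, 0], 1],
    [[0, 0, 1], [0, 0, 0], 1],
    [[0, 0, 1], [0, 0, 0], 1],
    [[0, 0, 0.9], [0, 0, 0], 1],
    [[0, 0, 0.6], [0, 0, 0], 1],
    [[0, 0, 0.4], [0, 0, 0], 1],
    [[0, 0, 0.2], [0, 0, 0], 1],
    [[0, 0, 0.1], [0, 0, 0], 1],
    [[0, 0, 0], [0, 0, 0], 1]
  ]
}}

```text
time_s: 14.6
ee_pos: [0.4506, -0.0606, 0.0283]
eef_rot: [3.141, 0.0, 1.488]
force: [-0.0, -0.3, 0.7]
grip_width: 0.0939
grip_force: 0.0
```

Call:
{"method": "send_rows", "body": {
  "motion": [
    [[0, 0, 0], [0, 0, 0], -1],
    [[0, 0, 0], [0, 0, 0], -1],
    [[0, 0, 0], [0, 0, 0], -1],
    [[0, 0, 0], [0, 0, 0], -1],
    [[0, 0, 0], [0, 0, 0], -1],
    [[0, 0, 0], [0, 0, 0], -1],
    [[0, 0, 0], [0, 0, 0], -1],
    [[0, 0, 0], [0, 0, 0], -1],
    [[0, 0, 0], [0, 0, 0], -1]
  ]
}}

```text
time_s: 15.5
ee_pos: [0.4503, -0.0605, 0.0282]
eef_rot: [-3.141, -0.0, 1.489]
force: [-1.3, 0.2, 2.3]
grip_width: 0.046
grip_force: 25.0
```

```bash
python3 - <<'E'
from h import *
c=camera("side");W=cloud(c);o=get_obs();p=o["ee_pos"];print(p,o["eef_rot"],o["grip_width"])
P=frame(W,p[:2],-4.6)
for z in((.04,.056),(.055,.066)): print(ext(P,(-.045,.045),(-.035,.035),z))
W0=np.load("side.npy")
S=frame(W0,[.5698,.1748],-4.6)
for y in((.015,.08),(-.08,-.015)): 
  for z in ((.093,.109),(.108,.119)):print("n",ext(S,(0.01,.09),y,z))
E
```

```text
[ 0.45025758 -0.06049705  0.02813043] [-3.14123783e+00 -3.02809090e-05  1.48903611e+00] 0.04603762275683289
(131, array([-0.0323, -0.0228,  0.0402]), array([ 0.0368, -0.0014,  0.0559]), array([ 0.0017, -0.0132,  0.0477]))
(203, array([-0.0317, -0.0216,  0.0552]), array([0.0369, 0.0163, 0.0658]), array([ 0.0028, -0.0061,  0.0617]))
n (70, array([0.0279, 0.0173, 0.0931]), array([0.0723, 0.0292, 0.1088]), array([0.0497, 0.0235, 0.1011]))
n (106, array([0.0277, 0.0173, 0.1086]), array([0.0719, 0.0571, 0.119 ]), array([0.0495, 0.032 , 0.115 ]))
n (87, array([ 0.0262, -0.0657,  0.093 ]), array([ 0.0712, -0.0535,  0.109 ]), array([ 0.0483, -0.0592,  0.101 ]))
n (132, array([ 0.026 , -0.0642,  0.1082]), array([ 0.0713, -0.0271,  0.1188]), array([ 0.048 , -0.0489,  0.1149]))
```

Call:
{"method": "send_rows", "body": {
  "motion": [
    [[0, 0, -0.3], [0, 0, 0], -1],
    [[0, 0, -0.7], [0, 0, 0], -1],
    [[0, 0, -1], [0, 0, 0], -1],
    [[0, 0, -1], [0, 0, 0], -1],
    [[0, 0, -1], [0, 0, 0], -1],
    [[0, 0, -0.7], [0, 0, 0], -1],
    [[0, 0, -0.3], [0, 0, 0], -1],
    [[0, 0, 0], [0, 0, 0], -1]
  ],
  "squeeze": 40
}}

```text
time_s: 16.35
ee_pos: [0.4507, -0.0606, 0.179]
eef_rot: [3.14, 0.0, 1.489]
force: [-0.6, -0.2, -1.3]
grip_width: 0.0455
grip_force: 40.0
```

```bash
python3 - <<'E'
from h import *
plan(.6158,.170,.175,85.4); print(get_obs()["grip_width"])
E
```

```text
shift units [8.11 4.86 0.14] turn units [ 0.02  0.   -0.01] t 16.4
0.04551539123548038
```

Call:
{"method": "send_rows", "body": {
  "motion": [
    [[0.4, 0.24, 0], [0, 0, 0], -1],
    [[0.8, 0.48, 0], [0, 0, 0], -1],
    [[0.8, 0.48, 0], [0, 0, 0], -1],
    [[0.8, 0.48, 0], [0, 0, 0], -1],
    [[0.8, 0.48, 0], [0, 0, 0], -1],
    [[0.8, 0.48, 0], [0, 0, 0], -1],
    [[0.8, 0.48, 0], [0, 0, 0], -1],
    [[0.8, 0.48, 0], [0, 0, 0], -1],
    [[0.8, 0.48, 0], [0, 0, 0], -1],
    [[0.8, 0.48, 0], [0, 0, 0], -1],
    [[0.51, 0.3, 0], [0, 0, 0], -1],
    [[0, 0, 0], [0, 0, 0], -1]
  ]
}}

```text
time_s: 17.55
ee_pos: [0.6156, 0.1725, 0.1756]
eef_rot: [-3.139, 0.001, 1.491]
force: [-1.0, -0.2, -1.7]
grip_width: 0.0456
grip_force: 40.0
```

```bash
python3 - <<'E'
from h import *
plan(.6158,.170,.135,85.4)
c=camera("side");I=c["pixels"][...,::-1];A=I[85:235,230:350]
cv2.imwrite("pics/c3.png",cv2.resize(A,(480,600),interpolation=cv2.INTER_CUBIC))
W=cloud(c);p=get_obs()["ee_pos"];P=frame(W,p[:2],-4.6)
z=p[2]-.028+.06
print(ext(P,(-.05,.05),(-.035,.035),(z-.008,z+.006)))
E
```

```text
shift units [-0.08  0.02  1.35] turn units [-0.02  0.    0.  ] t 17.6
(186, array([-0.0327, -0.0226,  0.2004]), array([0.0363, 0.0221, 0.2138]), array([ 0.0017, -0.0059,  0.2084]))
```

View pics/c3.png

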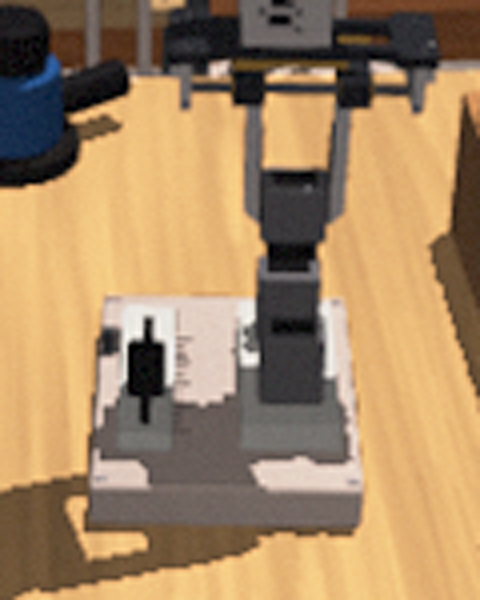

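The picture shows the module held upright above the gap between the neighbours, at crop (294,210). I compare the near-face centres to fine-align it.

```bash
python3 - <<'E'
from h import *
N={}
for k in range(3):
    c=camera("side");W=cloud(c);o=get_obs();p=o["ee_pos"];P=frame(W,p[:2],-4.6)
    z=p[2]-.028
    print("mod",ext(P,(-.04,.04),(-.032,-.013),(z+.02,z+.056)))
    print("nR",ext(P,(-.04,.04),(-.07,-.053),(.065,.109)))
W=np.load("side.npy");P=frame(W,p[:2],-4.6)
print("nR0",ext(P,(-.04,.04),(-.07,-.053),(.065,.109)))
print("nL0",ext(P,(-.04,.04),(.007,.032),(.09,.109)))
print(p)
for n in("top",):
    W=np.load(n+".npy");P=frame(W,p[:2],-4.6)
    print(n,ext(P,(-.04,.04),(.02,.062),(.108,.118)),ext(P,(-.04,.04),(-.062,-.02),(.108,.118)))
E
```

```text
mod (158, array([-0.0213, -0.0219,  0.1686]), array([ 0.0315, -0.013 ,  0.204 ]), array([ 0.0016, -0.0161,  0.1866]))
nR (204, array([-0.0193, -0.0657,  0.0651]), array([ 0.0266, -0.0532,  0.1088]), array([ 0.0039, -0.0585,  0.0873]))
mod (163, array([-0.0295, -0.0215,  0.1691]), array([ 0.0312, -0.0131,  0.2048]), array([ 0.0022, -0.0166,  0.1875]))
nR (201, array([-0.0294, -0.0664,  0.0653]), array([ 0.0355, -0.0533,  0.1084]), array([ 0.0039, -0.0578,  0.0872]))
mod (161, array([-0.0324, -0.0255,  0.1695]), array([ 0.0311, -0.013 ,  0.2054]), array([ 0.0017, -0.0169,  0.1882]))
nR (206, array([-0.0266, -0.0661,  0.0651]), array([ 0.0259, -0.053 ,  0.1088]), array([ 0.0027, -0.0578,  0.0874]))
nR0 (204, array([-0.0194, -0.067 ,  0.065 ]), array([ 0.0262, -0.053 ,  0.109 ]), array([ 0.0027, -0.0579,  0.0881]))
nL0 (87, array([-0.0177,  0.0186,  0.0903]), array([0.0267, 0.0305, 0.1088]), array([0.0041, 0.0249, 0.0991]))
[0.61512599 0.16975546 0.1774147 ]
top (137, array([-0.0231,  0.0253,  0.1081]), array([0.0217, 0.0595, 0.1178]), array([-0.0007,  0.0426,  0.113 ])) (131, array([-0.024 , -0.0566,  0.1083]), array([ 0.0227, -0.0226,  0.1178]), array([-0.0008, -0.0395,  0.1126]))
```

Call:
{"method": "send_rows", "body": {
  "motion": [
    [[0, 0.03, 0.3], [0, 0, 0], -1],
    [[0, 0, 0.5], [0, 0, 0], -1],
    [[0, 0, 0.6], [0, 0, 0], -1],
    [[0, 0, 0.5], [0, 0, 0], -1],
    [[0, 0, 0.4], [0, 0, 0], -1],
    [[0, 0, 0.3], [0, 0, 0], -1],
    [[0, 0, 0.1], [0, 0, 0], -1],
    [[0, 0, 0], [0, 0, 0], -1],
    [[0, 0, 0], [0, 0, 0], -1]
  ]
}}

```text
time_s: 18.65
ee_pos: [0.6168, 0.17, 0.0978]
eef_rot: [3.141, -0.0, 1.489]
force: [-1.1, 1.0, -1.6]
grip_width: 0.0457
grip_force: 40.0
```

```bash
python3 - <<'E'
from h import *
plan(.6161,.170,.069,85.4);o=get_obs();print(o["force"],o["ee_pos"])
E
```

```text
shift units [-0.   -0.02  0.96] turn units [ 0.01 -0.   -0.01] t 18.6
[-1.06582839  0.98246341 -1.62457051] [0.61678858 0.17004459 0.09779943]
```

Call:
{"method": "send_rows", "body": {
  "motion": [
    [[0, 0, 0.15], [0, 0, 0], -1],
    [[0, 0, 0.15], [0, 0, 0], -1],
    [[0, 0, 0.1], [0, 0, 0], -1],
    [[0, 0, 0.08], [0, 0, 0], -1],
    [[0, 0, 0.08], [0, 0, 0], -1],
    [[0, 0, 0], [0, 0, 0], -1]
  ]
}}

```text
time_s: 19.25
ee_pos: [0.6163, 0.1699, 0.08]
eef_rot: [-3.141, 0.0, 1.489]
force: [-0.0, 0.2, -2.2]
grip_width: 0.0459
grip_force: 40.0
```

Call:
{"method": "send_rows", "body": {
  "motion": [
    [[0, 0, 0.1], [0, 0, 0], -1],
    [[0, 0, 0.1], [0, 0, 0], -1],
    [[0, 0, 0.08], [0, 0, 0], -1],
    [[0, 0, 0.04], [0, 0, 0], -1],
    [[0, 0, 0], [0, 0, 0], -1]
  ]
}}

```text
time_s: 19.75
ee_pos: [0.6164, 0.17, 0.0705]
eef_rot: [-3.141, 0.0, 1.489]
force: [0.9, 0.6, -2.5]
grip_width: 0.0457
grip_force: 40.0
```

Call:
{"method": "send_rows", "body": {
  "motion": [
    [[0, 0, 0.03], [0, 0, 0], -1],
    [[0, 0, 0.03], [0, 0, 0], -1],
    [[0, 0, 0.03], [0, 0, 0], -1],
    [[0, 0, 0], [0, 0, 0], -1]
  ]
}}

```text
time_s: 20.15
ee_pos: [0.6166, 0.17, 0.0691]
eef_rot: [3.141, -0.0, 1.489]
force: [-4.6, -0.9, 7.7]
grip_width: 0.0457
grip_force: 40.0
```

Call:
{"method": "send_rows", "body": {
  "motion": [
    [[0, 0, 0.03], [0, 0, 0], -1],
    [[0, 0, 0.02], [0, 0, 0], -1],
    [[0, 0, 0], [0, 0, 0], -1]
  ]
}}

```text
time_s: 20.45
ee_pos: [0.6166, 0.1701, 0.0691]
eef_rot: [3.141, -0.0, 1.489]
force: [-12.8, -2.4, 21.8]
grip_width: 0.0457
grip_force: 40.0
```

It is seated at the expected height. Releasing and rising.

Call:
{"method": "send_rows", "body": {
  "motion": [
    [[0, 0, -0.06], [0, 0, 0], -1],
    [[0, 0, 0], [0, 0, 0], 1],
    [[0, 0, 0], [0, 0, 0], 1],
    [[0, 0, 0], [0, 0, 0], 1],
    [[0, 0, 0], [0, 0, 0], 1],
    [[0, 0, 0], [0, 0, 0], 1],
    [[0, 0, 0], [0, 0, 0], 1],
    [[0, 0, -0.3], [0, 0, 0], 1],
    [[0, 0, -0.6], [0, 0, 0], 1],
    [[0, 0, -1], [0, 0, 0], 1],
    [[0, 0, -1], [0, 0, 0], 1],
    [[0, 0, -0.8], [0, 0, 0], 1]
  ]
}}

```text
time_s: 21.65
ee_pos: [0.6167, 0.17, 0.1821]
eef_rot: [3.14, -0.001, 1.489]
force: [-0.5, 0.6, -0.5]
grip_width: 0.094
grip_force: 0.0
```

```bash
python3 - <<'E'
from h import *
c=camera("side");I=c["pixels"][...,::-1]
np.save("side3.npy",cloud(c))
A=cv2.resize(I[145:235,245:335],(400,400),interpolation=cv2.INTER_CUBIC)
s0=cv2.imread("side_raw.png")[150:190,248:284]; t0=cv2.imread("top_raw.png")[205:235,195:255]
B=cv2.resize(s0,(360,400),interpolation=cv2.INTER_CUBIC);T=cv2.resize(t0,(380,190),interpolation=cv2.INTER_CUBIC)
im=np.zeros((600,760,3),np.uint8);im[:400,:400]=A;im[:400,400:]=B;im[405:595,:380]=T
cv2.imwrite("pics/c4.png",im)
E
```

```text
(no output)
```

View pics/c4.png

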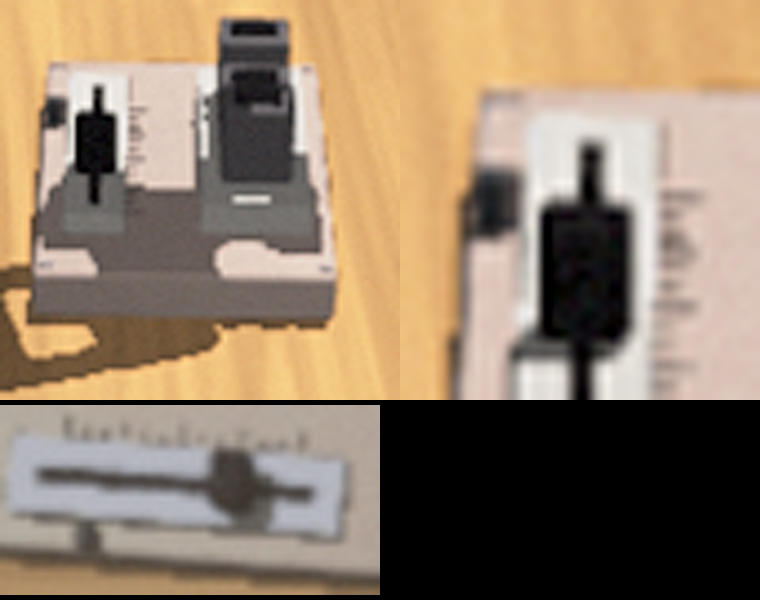

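The module sits down between the neighbours. The tab shows at side px (257.7,170) and top px (208.9,225.5). I compute its unit y from the edges, relative to the neighbours.

```bash
python3 - <<'E'
from h import *
from scipy.ndimage import uniform_filter
def ray(c,u,v,z):
    K=np.array([[c["fx"],0,c["cx"]],[0,c["fy"],c["cy"]],[0,0,1]])
    p=cv2.undistortPoints(np.array([[[u,v]]],float),K,np.array(c["dist"])).ravel()
    R=cv2.Rodrigues(np.array(c["rvec"],float))[0];t=np.array(c["tvec"]).reshape(3)
    C=-R.T@t;d=R.T@np.array([*p,1]);return C+d*(z-C[2])/d[2]
def U(P): 
    return frame(P[None],[.5698,.1748],-4.6)[0].round(4)
cs={n:camera(n) for n in("top","side")}
for n,c in cs.items():
    R=cv2.Rodrigues(np.array(c["rvec"],float))[0];print(n,"cam",(-R.T@np.array(c["tvec"]).reshape(3)).round(2))
t=cs["top"];s=cs["side"]
f=lambda x,y:(195+x/6.333-.4,205+(y-405)/6.333-.4)
print("top tab L,C,R",[U(ray(t,*f(x,535),.055)) for x in(73,88,103)])
print("top slot ends",[U(ray(t,*f(*q),.049)) for q in((37,474),(315,494))])
print("top housing L,R",[U(ray(t,*f(*q),.049)) for q in((10,480),(347,490))])
g=lambda x,y:(248+(x-400)/10-.45,150+y/10-.45)
print("side tab far,near-top,bottom",[U(ray(s,*g(497,y),.055)) for y in(165,200,240)], U(ray(s,*g(497,240),.035)))
print("side slot ends far",U(ray(s,*g(592,143),.049)),"housing far",U(ray(s,*g(592,112),.049)))
gt=cv2.cvtColor(cv2.imread("top_raw.png"),6)[222:231,202:216];print(gt)
gs=cv2.cvtColor(cv2.imread("side_raw.png"),6)[164:178,253:263];print(gs)
E
```

```text
top cam [ 0.28 -0.02  1.63]
side cam [ 0.43 -1.11  0.92]
top tab L,C,R [array([-0.0868,  0.0473,  0.055 ]), array([-0.0863,  0.0398,  0.055 ]), array([-0.0857,  0.0323,  0.055 ])]
top slot ends [array([-0.0566,  0.0694,  0.049 ]), array([-0.0563, -0.0712,  0.049 ])]
top housing L,R [array([-0.0606,  0.0826,  0.049 ]), array([-0.0531, -0.0871,  0.049 ])]
side tab far,near-top,bottom [array([-0.0828,  0.0496,  0.055 ]), array([-0.0821,  0.0305,  0.055 ]), array([-0.0814,  0.0091,  0.055 ])] [-0.0826  0.0391  0.035 ]
side slot ends far [-0.0547  0.0719  0.049 ] housing far [-0.055   0.0895  0.049 ]
[[106 109 115 121 132 146 155 158 161 160 159 158 159 158]
 [124 128 128 127 118 103  96  97 116 131 129 132 115 105]
 [169 168 170 166 146 106  85  84 129 158 167 165 145 130]
 [172 171 173 170 139 103  84  73  97 151 171 172 169 167]
 [164 163 168 166 140 100  79  74  89 147 171 172 170 172]
 [131 137 141 142 128  96  76  74  86 136 158 160 163 162]
 [ 83  84  87  95  94  89  82  80  86  97 116 127 129 131]
 [ 83  79  83  81  80  81  82  81  80  76  83  85  80  81]
 [103 105 108 106 107 105 105 103  91  86  82  86  80  85]]
[[192 186 172 194 203 205 205 214 227 225]
 [190 186 175 198 212 208 209 214 227 224]
 [188 178 142 150 159 163 175 201 225 225]
 [188 173 110  76  80  92 112 173 229 225]
 [188 169  77  45  46  61  77 160 233 227]
 [174 116  56  35  33  54  79 169 238 219]
 [156  74  63  37  33  56  81 174 221 135]
 [157  82  84  34  28  55  80 172 209  24]
 [156  73  69  30  32  49  81 177 208   3]
 [156  72  75  70  69 125 150 170 203   0]
 [154 100 162 181 173 189 182 170 199   0]
 [151 120 193 215 210 211 183 178 200   0]
 [148 122 196 209 206 207 186 189 199   0]
 [149 125 198 205 204 207 188 191 195   0]]
```

```bash
python3 - <<'E'
from h import *
plan(.5114,.1479,.182,175.4)
E
```

```text
shift units [-1.02 -3.45 -0.03] turn units [ 3.00e-02  1.00e-02 -1.31e+01] t 21.8
```

Call:
{"method": "send_rows", "body": {
  "motion": [
    [[-0.25, -0.86, 0], [0, 0, 0], 1],
    [[-0.25, -0.86, 0], [0, 0, 0], 1],
    [[-0.25, -0.86, 0], [0, 0, 0], 1],
    [[-0.27, -0.87, 0], [0, 0, 0], 1],
    [[0, 0, 0], [0, 0, -1], 1],
    [[0, 0, 0], [0, 0, -1], 1],
    [[0, 0, 0], [0, 0, -1], 1],
    [[0, 0, 0], [0, 0, -1], 1],
    [[0, 0, 0], [0, 0, -1], 1],
    [[0, 0, 0], [0, 0, -1], 1],
    [[0, 0, 0], [0, 0, -1], 1],
    [[0, 0, 0], [0, 0, -1], 1]
  ]
}}

```text
time_s: 23.0
ee_pos: [0.5103, 0.1478, 0.1782]
eef_rot: [-3.14, -0.001, 2.454]
force: [-0.8, 0.3, -0.6]
grip_width: 0.094
grip_force: 0.0
```

Call:
{"method": "send_rows", "body": {
  "motion": [
    [[0, 0, 0], [0, 0, -1], 1],
    [[0, 0, 0], [0, 0, -1], 1],
    [[0, 0, 0], [0, 0, -1], 1],
    [[0, 0, 0], [0, 0, -1], 1],
    [[0, 0, 0], [0, 0, -1], 1],
    [[0, 0, 0], [0, 0, -0.1], 1],
    [[0, 0, 0], [0, 0, 0], 1],
    [[0, 0, 0], [0, 0, 0], 1]
  ]
}}

```text
time_s: 23.8
ee_pos: [0.5107, 0.1479, 0.179]
eef_rot: [-3.141, -0.001, 3.058]
force: [1.2, -0.9, -0.1]
grip_width: 0.0938
grip_force: 0.0
```

```bash
python3 - <<'E'
from h import *
plan(.5114,.1479,.063,175.4)
E
```

```text
shift units [-0.03  0.    3.87] turn units [-0.   -0.   -0.03] t 23.8
```

Call:
{"method": "send_rows", "body": {
  "motion": [
    [[0, 0, 0.4], [0, 0, 0], 1],
    [[0, 0, 0.7], [0, 0, 0], 1],
    [[0, 0, 0.8], [0, 0, 0], 1],
    [[0, 0, 0.7], [0, 0, 0], 1],
    [[0, 0, 0.6], [0, 0, 0], 1],
    [[0, 0, 0.4], [0, 0, 0], 1],
    [[0, 0, 0.2], [0, 0, 0], 1],
    [[0, 0, 0.05], [0, 0, 0], 1],
    [[0, 0, 0], [0, 0, 0], 1]
  ],
  "squeeze": 8
}}

```text
time_s: 24.7
ee_pos: [0.511, 0.148, 0.0642]
eef_rot: [3.141, 0.001, 3.061]
force: [0.4, 0.2, -0.3]
grip_width: 0.0936
grip_force: 0.0
```

Call:
{"method": "send_rows", "body": {
  "motion": [
    [[0, 0, 0], [0, 0, 0], -1],
    [[0, 0, 0], [0, 0, 0], -1],
    [[0, 0, 0], [0, 0, 0], -1],
    [[0, 0, 0], [0, 0, 0], -1],
    [[0, 0, 0], [0, 0, 0], -1],
    [[0, 0, 0], [0, 0, 0], -1],
    [[0, 0, 0], [0, 0, 0], -1],
    [[0, 0, 0], [0, 0, 0], -1],
    [[0, 0, 0], [0, 0, 0], -1],
    [[0, 0, 0], [0, 0, 0], -1],
    [[0, 0, 0], [0, 0, 0], -1],
    [[0, 0, 0], [0, 0, 0], -1]
  ]
}}

```text
time_s: 25.9
ee_pos: [0.5108, 0.1479, 0.0638]
eef_rot: [-3.142, -0.0, 3.061]
force: [1.1, -1.2, 0.1]
grip_width: 0.0198
grip_force: 8.0
```

```bash
python3 - <<'E'
from h import *
o=get_obs();print(o["ee_pos"],o["grip_width"],o["force"])
u=o["ee_pos"][:2]-[.5716,.1736];a=np.radians(-4.6)
uy=u@[-np.sin(a),np.cos(a)];print("unit y",uy, "x",u@[np.cos(a),np.sin(a)])
d=.043-uy
plan(o["ee_pos"][0]-d*np.sin(a),o["ee_pos"][1]+d*np.cos(a),o["ee_pos"][2],175.4)
E
```

```text
[0.51081217 0.14790313 0.06382905] 0.019814494184287892 [ 1.06878794 -1.16927172  0.10331969]
unit y -0.030489215177623336 x -0.05853116030053121
shift units [ 0.    2.45 -0.  ] turn units [-0. -0. -0.] t 25.9
```

Call:
{"method": "send_rows", "body": {
  "motion": [
    [[0, 0.2, 0], [0, 0, 0], -1],
    [[0, 0.4, 0], [0, 0, 0], -1],
    [[0, 0.5, 0], [0, 0, 0], -1],
    [[0, 0.5, 0], [0, 0, 0], -1],
    [[0, 0.4, 0], [0, 0, 0], -1],
    [[0, 0.25, 0], [0, 0, 0], -1],
    [[0, 0.15, 0], [0, 0, 0], -1],
    [[0, 0.05, 0], [0, 0, 0], -1],
    [[0, 0, 0], [0, 0, 0], -1],
    [[0, 0, 0], [0, 0, 0], -1]
  ]
}}

```text
time_s: 26.9
ee_pos: [0.5168, 0.2211, 0.0639]
eef_rot: [3.141, 0.0, 3.061]
force: [3.4, 1.3, -1.8]
grip_width: 0.02
grip_force: 8.0
```

Call:
{"method": "send_rows", "body": {
  "motion": [
    [[0, 0, 0], [0, 0, 0], 0],
    [[0, 0, 0], [0, 0, 0], 0],
    [[0, 0, 0], [0, 0, 0], 0],
    [[0, 0, 0], [0, 0, 0], 0],
    [[0, 0, -0.5], [0, 0, 0], 0],
    [[0, 0, -1], [0, 0, 0], 0],
    [[0, 0, -1], [0, 0, 0], 0],
    [[0, 0, -1], [0, 0, 0], 0],
    [[0, 0, -1], [0, 0, 0], 0],
    [[0, 0, -0.5], [0, 0, 0], 0]
  ]
}}

```text
time_s: 27.9
ee_pos: [0.5172, 0.2214, 0.2166]
eef_rot: [3.14, 0.003, 3.061]
force: [-0.4, 0.0, -0.4]
grip_width: 0.047
grip_force: 0.0
```

Call:
{"method": "send_rows", "body": {
  "motion": [
    [[1, 0, 0], [0, 0, 0], 0],
    [[1, 0, 0], [0, 0, 0], 0],
    [[1, 0, 0], [0, 0, 0], 0],
    [[0.5, 1, 0], [0, 0, 0], 0],
    [[0.5, 1, 0], [0, 0, 0], 0],
    [[0.5, 1, 0], [0, 0, 0], 0],
    [[0, 1, 0], [0, 0, 0], 0],
    [[0, 1, 0], [0, 0, 0], 0],
    [[0, 1, 0], [0, 0, 0], 0],
    [[0, 1, 0], [0, 0, 0], 0],
    [[0, 0, 0], [0, 0, 0], 0]
  ]
}}

```text
time_s: 29.0
ee_pos: [0.3986, 0.4437, 0.2131]
eef_rot: [-3.141, -0.001, 3.063]
force: [-0.4, -0.9, -0.1]
grip_width: 0.047
grip_force: 0.0
```

```bash
python3 - <<'E'
from h import *
ims={}
for n in("top","side"):
    c=camera(n);W=cloud(c);ims[n]=c["pixels"][...,::-1];cv2.imwrite(n+"_end.png",ims[n])
    P=frame(W,[.5698,.1748],-4.6)
    print(n,"grip",ext(P,(-.09,-.03),(-.1,.1),(.085,.097)),"\nmod",ext(P,(.015,.075),(-.016,.016),(.09,.106)),"\ntab",ext(P,(-.1,-.08),(.02,.065),(.052,.058)))
A=cv2.resize(ims["top"][165:240,180:280],(800,600),interpolation=cv2.INTER_CUBIC)
B=cv2.resize(ims["side"][150:190,248:284],(360,400),interpolation=cv2.INTER_CUBIC)
cv2.imwrite("pics/c5.png",A);cv2.imwrite("pics/c6.png",B);print(get_obs()["time_s"])
E
```

```text
top grip (40, array([-0.0693,  0.0331,  0.0852]), array([-0.0457,  0.0528,  0.0949]), array([-0.0573,  0.0429,  0.0897])) 
mod (141, array([ 0.0213, -0.0159,  0.0909]), array([0.0689, 0.016 , 0.1058]), array([ 0.0445, -0.    ,  0.0999])) 
tab (6, array([-0.0923,  0.0407,  0.0545]), array([-0.083 ,  0.0473,  0.0576]), array([-0.0868,  0.0433,  0.0559]))
side grip (45, array([-0.0655,  0.0271,  0.0854]), array([-0.0415,  0.051 ,  0.0968]), array([-0.0533,  0.0372,  0.0912])) 
mod (65, array([ 0.0276, -0.0088,  0.1012]), array([0.0715, 0.0157, 0.106 ]), array([0.0497, 0.0033, 0.1042])) 
tab (6, array([-0.0863,  0.0361,  0.0524]), array([-0.0801,  0.0444,  0.0566]), array([-0.0831,  0.0382,  0.0549]))
29.1
```

View pics/c5.png

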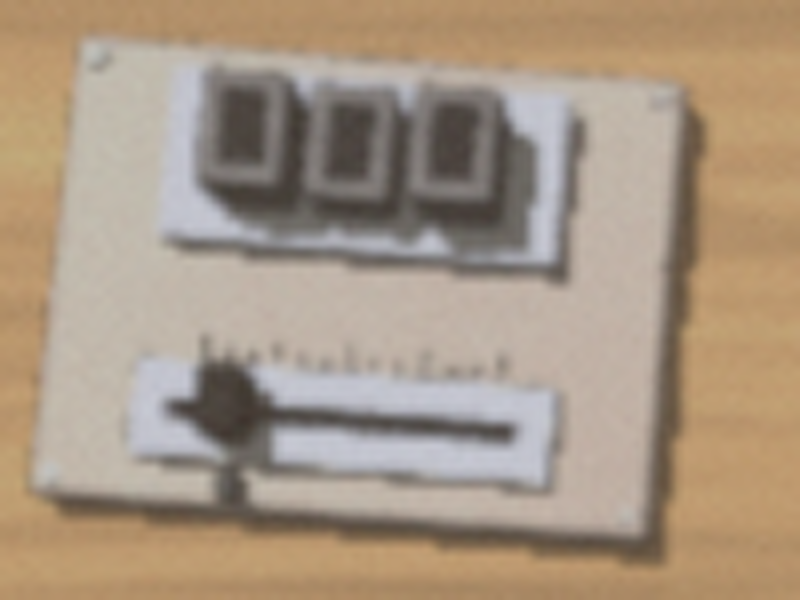

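View pics/c6.png

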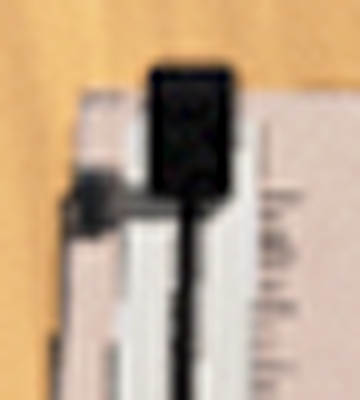

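Module seated level and flush between its neighbours: top crop (350,145). The fader grip at (228,405) looks in line with the tab at (230,485). One edge check in the side view, by the same method as the tab.

```bash
python3 - <<'E'
from h import *
def ray(c,u,v,z):
    K=np.array([[c["fx"],0,c["cx"]],[0,c["fy"],c["cy"]],[0,0,1]])
    p=cv2.undistortPoints(np.array([[[u,v]]],float),K,np.array(c["dist"])).ravel()
    R=cv2.Rodrigues(np.array(c["rvec"],float))[0];t=np.array(c["tvec"]).reshape(3)
    C=-R.T@t;d=R.T@np.array([*p,1]);return frame((C+d*(z-C[2])/d[2])[None],[.5698,.1748],-4.6)[0]
def edge(g,lo,hi):   # first half-level falling crossing
    h=(g.max()+g.min())/2;i=np.where((g[:-1]>=h)&(g[1:]<h))[0][0];return lo+i+(g[i]-h)/(g[i]-g[i+1])
s=camera("side");t=camera("top")
gs=cv2.cvtColor(cv2.imread("side_end.png"),6).astype(float);gt=cv2.cvtColor(cv2.imread("top_end.png"),6).astype(float)
print("side grip far-10mm",[(ray(s,u,edge(gs[151:163,u],151,0),.0895)[1]-.010).round(4) for u in(264,266,268,270)])
print("side tab far-4mm",[(ray(s,u,edge(gs[161:172,u],161,0),.055)[1]-.004).round(4) for u in(256,257,258)])
print("top grip left-10mm",[(ray(t,edge(gt[v,199:209],199,0),v,.0895)[1]-.010).round(4) for v in(212,213,214,217,218)])
print("top tab left-4mm",[(ray(t,edge(gt[v,203:210],203,0),v,.055)[1]-.004).round(4) for v in(224,225,226)])
E
```

```text
side grip far-10mm [np.float64(0.0416), np.float64(0.0417), np.float64(0.0418), np.float64(0.0411)]
side tab far-4mm [np.float64(0.043), np.float64(0.0435), np.float64(0.0433)]
top grip left-10mm [np.float64(0.0419), np.float64(0.0417), np.float64(0.0429), np.float64(0.0455), np.float64(0.0405)]
top tab left-4mm [np.float64(0.0426), np.float64(0.0422), np.float64(0.0418)]
```

```bash
python3 -c "
from station import *
print(hand_in())"
```

```text
the job is handed in; nothing more can be done
None
```

The spare module is plugged fully home between its neighbours, the fader grip stands level with the index tab to within about 1–2 mm by the camera check, and the job was handed in at about 29 s.

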